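# Start the clamp screw of a leather glue press

## Robot

A 6-joint arm with a two-finger parallel gripper is mounted at the origin on the work surface. World frame = base frame: x ahead of the robot, y to its left, z up, the work surface at z = 0. Lengths are in m, angles in degrees, forces in N, time in s.
With the tool pointing down it reaches from about 0.35 to 0.725 m from the base axis. Payload 6 kg.
Tool frame: the origin (TCP) lies between the finger pads, 19 mm behind the fingertips; this is the grasp point; z points along the fingers, y is the line along which they close (so a half turn about z gives the same grasp; the last joint's range is limited). The gripper opens to 85 mm and grips with 20 to 120 N. Pads are 22 mm wide; open, the fingers measure 114 mm over their backs; the gripper's body (76 mm by 85 mm) begins 54 mm behind the grasp point. The pads swing forward as they close: fully open they stand 13 mm farther back than shut.
Start: joints at [-55.193, 2.303, 4.859, 0, -92.561, -19.12], TCP at [0.162, -0.578, 0.25] pointing down, gripper open.
Joint ranges: [-146.85, 146.85], [-73.84, 115.35], [-62.03, 85.46], [-188.31, 113.3], [-161.28, -10.13], [-171.36, 171.36]. Speed limits (degrees/s): [147.25, 147.25, 172.46, 180, 180, 180].

## Interface

Orientations are given as [roll, pitch, yaw] about the fixed x, y, z axes, in that order (R = Rz(yaw) Ry(pitch) Rx(roll)).
In Python, from station import ctrl gives the robot as it stands.
- The arm moves only by the shell command python3 -m creep 'ROWS'. ROWS is JSON, a list of rows, each a list of 7 numbers: the shift along the tool's x, y, z in cm, then the turn, a rotation vector about the tool's x, y, z in rad, then the finger opening in cm, from 0 to 8.54. In form: [[dx, dy, dz, wx, wy, wz, grip], ...]. A call has exactly 5 rows; each row shifts and turns the commanded pose from where the row before left it, along the tool's axes as they then stand; what a row does not reach is not made up. A row lasts 1/8 s, in which the tool goes at most 62.5 mm and 10.7 degrees, less where a joint would pass 70% of its speed; a pose out of reach is approached as far as the arm can. A call with a gripper value outside its range is refused whole. The fingers move at their own pace and stop on an object; the grip force is fixed at half the most. Time passes only in rows, so rows that do not move let the fingers close, or fill a call up. It gives the time, the measured TCP pose, the force, the opening and the grip force at its end, in the units of the state.
- ctrl.get_state(): the state, without advancing time (a new reading comes with each control period).
- ctrl.get_image(name): name is "scene" or "top" or "wrist"; returns a dict with "pixels" (384x512x3 uint8, blue, green, red), "K" (3x3 intrinsics, pixels), "dist_coeffs" ([k1, k2, p1, p2, k3] as OpenCV has them; the pictures are not rectified), "R" (3x3) and "t" (3): a world point X has camera coordinates R X + t; the wrist camera has in their place "T_tool_cam" (4x4, takes a point from camera to tool coordinates, whose origin is the TCP and whose axes are the flange's). Camera axes: x right, y down, z forward; pixel columns grow to the right and rows downward; lengths in m; the calibration is good to about 2 mm. A picture is of the moment at which its call begins: read the wrist's pose just before it. There is no depth.
- ctrl.finish_job(): hands the job in; it is judged then, once.
Trained networks look in the newest picture that a camera, given by its name, has taken for a name from the list of things; names that differ only in an ending like _2 or _b are one class to them, and where a whole thing is asked for, a point or a joint stands for the part that bears it (a point fixed in the world has none). Each returns a list of dicts, best first, with "conf" (0 to 1); they miss things now and then, are a little off and sometimes report something else, mostly with a low value. They report only what shows in the picture. A call takes as long as a camera call.
- ctrl.find_in(camera, target): "bbox" ([left, top, right, bottom] in pixels, round what is visible of it).
- ctrl.cut_out(camera, target): "region" (384x512 bool, what is visible of it) and "bbox" ([left, top, right, bottom] in pixels, round what is visible of it).
The state is a dict: "t": time; "q": joint angles; "qvel": joint speeds; "joint_torque": joint torques, N m; "tool_pos": TCP position; "ee_rot": TCP orientation; "force": force on the tool from outside, world axes, zero at the start; "ft_torque": the same for the moment, N m; "width": finger opening in m; "grip_force": force on a finger pad.
Only numpy, scipy, OpenCV 4.12 (cv2) and the standard library are available. Lean on these libraries where they do the work, as an engineer would, in place of code of your own. Each camera call takes 0.05 s, during which the arm holds its last target. There are 200 camera calls.

## Task

The red T-handled clamp screw of the green glue press is standing loose in the mouth of its threaded boss; start it without crossing the thread: turn it backward (anticlockwise seen from above) until you feel it drop into the start of the thread, stop there, then turn it forward (clockwise) one full turn. Finish holding it: your program ends with the fingers still gripping the T-handle, the screw standing still in its thread, so that the glued stack can be lined up before the screw is run down. Leave the hammer, the solvent tin and the orange tray alone.

Things in the scene. Friction and masses are not known exactly. Their poses are not given: they have to be found in the camera images.
- glue_press: small green steel glue press, screwed to the bench: base plate 180 (x) x 300 (y) mm, origin at the centre of its underside, z up; two columns carry a bridge 44 mm wide, 280 mm long along y, top 136 mm above the bench (column nuts to 146 mm at y = +-120 mm); in its middle the round threaded boss. Boards with glued leather lie under the bridge.
- boss_mouth (a point): centre of the mouth of the threaded boss (50 mm across), on the screw's upright axis, 150 mm above the bench. The right-hand thread has one start and a pitch of 5 mm. A plain pilot below the screw's thread sits in the boss and keeps the screw upright; its weight, about 0.46 kg, rests on the thread and it falls freely.
- t_handle: red T-handle fixed on top of the clamp screw: upright bar 60 mm long (its x), 16 mm thick (its y), 32 mm high (z up), the +x end painted yellow; origin at the centre of its underside, on the screw's axis, about 217 mm above the bench. Below it: neck 16 mm across, 10 mm high; collar 30 mm across, 6 mm high; 53 mm of steel screw 24 mm across. Turns easily (under 0.1 N m).
- t_grip (a point): point in the T-handle on the screw's axis, 24 mm above its underside and 8 mm below its top: where the TCP goes to grip the 16 mm thickness from above; axes as the handle. A hard grip carries the screw and keeps it from dropping; fingers that only straddle the bar, some 2 to 5 mm wider than it, turn it and let it drop.
- screw_turn (a joint): turn of the screw about its axis, rad; grows clockwise seen from above (forward, screwing in), falls as it is turned backward. Start reading 0.7 to 2.8; the drop comes within half a turn of backward turning.
- screw_depth (a joint): how far the screw has gone down, m; start 0.0008 to 0.0028. Turned backward with its weight on the thread, the screw first climbs slowly (5 mm a turn), then drops about 5 mm at once. From there each forward turn takes it 5 mm deeper and the thread no longer lets it be lifted.
- hammer: bystander: hammer lying on the bench, about 270 mm long, wooden handle
- solvent_tin: bystander: round metal tin with a white screw cap, 80 mm across, 116 mm high, standing; origin at the centre of its underside
- orange_tray: bystander: small empty orange tray 110 x 80 x 30 mm; origin at the centre of its underside

How it is judged:
By the outcome, as a careful person would: the job done as asked, in the order asked, and still so for the second after the job is handed in, while the arm keeps its last pose, push and grip.
It also fails if it takes over 72 s, if anything falls off the work surface, if the arm or the gripper's body presses on something with over 40 N, if the wrist force passes 120 N, or if a joint passes its speed limit or range.

## Working session

There is one attempt and no reset: what is moved stays moved. The work goes in short steps, Python scripts to look and compute and a shell command to move; the robot and the scene stay as the last step left them, time stands still between calls to the robot, and variables do not carry over. Pictures are saved under pics/ and viewed, at most 10 in all, crops included, and the job is handed in when it is done.

```bash
mkdir -p pics; ls; cat > h.py <<'E'
import numpy as np,cv2
from station import ctrl
def ray(im,px):
    u=cv2.undistortPoints(np.array([[px]],float),im["K"],im["dist_coeffs"] if not isinstance(im["dist_coeffs"],list) else np.array(im["dist_coeffs"]))[0,0]
    R=np.array(im["R"]);t=np.array(im["t"])
    return -R.T@t, R.T@np.array([u[0],u[1],1])
def atz(im,px,z):
    o,d=ray(im,px); return o+d*(z-o[2])/d[2]
E
python3 - <<'E'
from h import *
s=ctrl.get_state();print(s)
for c in("scene","top"):
    im=ctrl.get_image(c);im["K"]=np.array(im["K"]);im["dist_coeffs"]=np.array(im["dist_coeffs"])
    cv2.imwrite(f"pics/{c}0.png",im["pixels"])
    o,_=ray(im,(256,192));print(c,o)
    for t in("t_handle","glue_press","hammer","solvent_tin","orange_tray"):
        for r in ctrl.cut_out(c,t)[:2]:
            ys,xs=np.nonzero(r["region"]); print(c,t,round(r["conf"],2),r["bbox"],xs.mean().round(1),ys.mean().round(1),atz(im,(xs.mean(),ys.mean()),.249 if t=="t_handle" else .1).round(3))
E
```

```text
pics
{'t': 0.0, 'q': array([-5.51940596e+01,  2.33964063e+00,  4.80109250e+00, -2.85060405e-02,
       -9.25604527e+01, -1.91180341e+01]), 'qvel': array([-0.00416331, -0.08976626,  0.08443141, -0.00722312, -0.01572166,
       -0.02793506]), 'joint_torque': array([-1.77710552e-05, -3.68200707e+01,  3.47402322e+01,  6.93233460e+00,
       -5.57021951e-03, -4.39017799e-05]), 'tool_pos': array([ 0.16223491, -0.57734253,  0.2489506 ]), 'ee_rot': array([ 1.79897132e+02, -5.51519159e-03, -1.64310840e+02]), 'force': array([-0.60542845, -0.20349972,  0.29011195]), 'ft_torque': array([ 0.00534957, -0.04122393, -0.01795657]), 'grip_force': 0.0, 'width': 0.08535733545941855}
scene [1.3260753  0.26643437 0.75166603]
scene t_handle 0.48 [261.3, 153.0, 277.5, 174.5] 270.0 162.1 [0.515 0.052 0.249]
scene glue_press 0.58 [219.3, 155.0, 320.6, 247.6] 268.6 214.0 [0.545 0.06  0.1  ]
scene hammer 0.8 [145.6, 196.7, 185.5, 262.6] 168.8 237.8 [ 0.716 -0.158  0.1  ]
scene solvent_tin 0.64 [236.4, 240.3, 268.4, 289.7] 251.9 265.7 [0.744 0.076 0.1  ]
scene orange_tray 0.87 [331.2, 205.2, 362.2, 240.9] 345.3 221.2 [0.512 0.268 0.1  ]
top [0.50073905 0.04748899 1.41154197]
top t_handle 0.68 [250.9, 226.3, 274.7, 240.8] 262.1 234.2 [0.49  0.04  0.249]
top glue_press 0.87 [208.2, 191.5, 316.0, 275.3] 261.0 233.3 [0.492 0.043 0.1  ]
top hammer 0.83 [324.9, 158.9, 357.8, 246.0] 343.7 195.7 [ 0.599 -0.206  0.1  ]
top solvent_tin 0.92 [241.7, 152.8, 268.0, 180.8] 254.7 167.5 [0.688 0.058 0.1  ]
top solvent_tin 0.52 [207.6, 191.0, 312.5, 274.4] 260.7 233.1 [0.492 0.043 0.1  ]
top orange_tray 0.76 [174.5, 245.2, 204.8, 281.1] 190.0 262.8 [0.408 0.254 0.1  ]
top orange_tray 0.3 [250.4, 226.9, 274.7, 241.0] 261.1 233.9 [0.49  0.042 0.1  ]
```

```bash
python3 - <<'E'
import cv2,numpy as np
a=cv2.imread("pics/top0.png")[180:290,195:330]; b=cv2.imread("pics/scene0.png")[130:260,200:330]
f=lambda i:cv2.resize(i,(400,int(400*i.shape[0]/i.shape[1])),interpolation=cv2.INTER_CUBIC)
a,b=f(a),f(b);h=max(a.shape[0],b.shape[0]);p=lambda i:cv2.copyMakeBorder(i,0,h-i.shape[0],0,0,cv2.BORDER_CONSTANT)
cv2.imwrite("pics/c0.png",np.hstack([p(a),p(b)]))
E
```

```text
(no output)
```

View pics/c0.png

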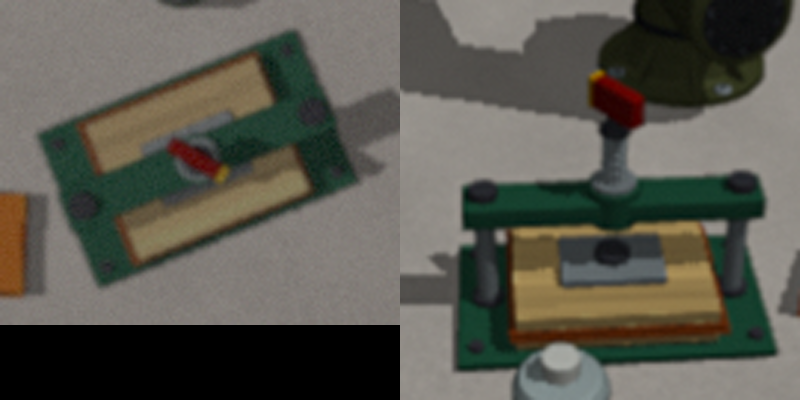

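View pics/scene0.png

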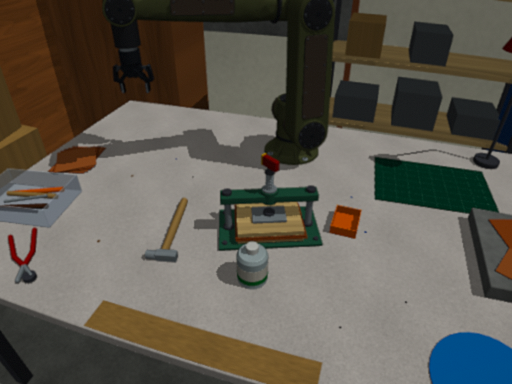

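The top crop shows the red handle on the boss. Its yellow end points lower right, at top pixel (271,239), with the other end at (252,228), so its yaw is about -120°. The scene view shows the tin in front of the press, the hammer to its left in the picture, and the tray to its right. I'll hover over the handle first.

```bash
python3 -m creep '[[-3.2,3.4,-1,0,0,0,8.5],[-3.2,3.4,-1,0,0,0,8.5],[-3.2,3.4,-1,0,0,0,8.5],[-3.2,3.4,-1,0,0,0,8.5],[-3.2,3.4,-1,0,0,0,8.5]]'
python3 -m creep '[[-3.2,3.4,-1,0,0,0,8.5],[-3.2,3.4,-1,0,0,0,8.5],[-3.2,3.4,-1,0,0,0,8.5],[-3.2,3.4,-1,0,0,0,8.5],[-3.2,3.4,-1,0,0,0,8.5]]'
python3 -m creep '[[-3.2,3.4,0,0,0,0,8.5],[-3.2,3.4,0,0,0,0,8.5],[-3.2,3.4,0,0,0,0,8.5],[-3.2,3.4,0,0,0,0,8.5],[-3.2,3.4,0,0,0,0,8.5]]'
python3 -m creep '[[0,0,0,0,0,-0.16,8.5],[0,0,0,0,0,-0.16,8.5],[0,0,0,0,0,-0.16,8.5],[0,0,0,0,0,-0.16,8.5],[0,0,0,0,0,-0.13,8.5]]'
python3 - <<'E'
from h import *
s=ctrl.get_state();print(s["q"],s["tool_pos"],s["ee_rot"])
im=ctrl.get_image("wrist");print({k:im[k] for k in im if k!="pixels"})
cv2.imwrite("pics/w1.png",im["pixels"])
for r in ctrl.cut_out("wrist","t_handle"):print(r["conf"],r["bbox"])
E
```

```text
t: 1.23
tool_pos: [0.2707, -0.3694, 0.3005]
ee_rot: [-180.0, 0.0, -164.3]
force: [1.5, 0.5, -0.1]
width: 0.0848
grip_force: 0.0
t: 1.85
tool_pos: [0.3787, -0.1623, 0.3507]
ee_rot: [-180.0, 0.1, -164.3]
force: [0.9, -0.9, -0.0]
width: 0.085
grip_force: 0.0
t: 2.48
tool_pos: [0.4869, 0.0447, 0.3503]
ee_rot: [180.0, 0.0, -164.3]
force: [-0.1, -0.4, 0.9]
width: 0.0849
grip_force: 0.0
t: 3.1
tool_pos: [0.4864, 0.0432, 0.3501]
ee_rot: [-180.0, 0.0, -119.9]
force: [0.3, -0.6, 0.6]
width: 0.0849
grip_force: 0.0
[ 2.87924004e+01 -1.26863614e+01  1.40183740e+00 -5.76144489e-03
 -1.04071801e+02 -5.87213883e+01] [0.486443   0.04315659 0.3501372 ] [-1.79996262e+02  1.69154868e-02 -1.19927586e+02]
{'K': array([[276.28330025,   0.        , 257.38312516],
       [  0.        , 276.28330025, 190.5224098 ],
       [  0.        ,   0.        ,   1.        ]]), 'dist_coeffs': array([0.00841968, 0.        , 0.        , 0.        , 0.        ]), 'T_tool_cam': array([[-1.27682672e-03, -9.48691717e-01, -3.16199932e-01,
         8.06945542e-02],
       [ 9.99999134e-01, -1.11054238e-03, -7.06082563e-04,
        -8.07231392e-04],
       [ 3.18701254e-04, -3.16200559e-01,  9.48692313e-01,
        -1.24890713e-01],
       [ 0.00000000e+00,  0.00000000e+00,  0.00000000e+00,
         1.00000000e+00]])}
0.68 [241.4, 158.6, 263.5, 230.2]
```

View pics/w1.png

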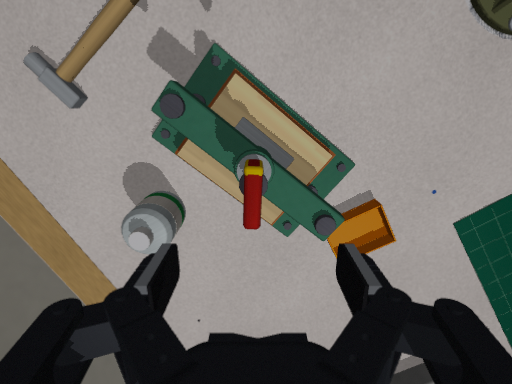

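The wrist view shows the handle nearly aligned with the tool. The yellow end is at about (254,165), towards tool +x, and the red end is at (252,228). The axis is left of and ahead of the TCP. I'll fit the handle box to its silhouette.

```bash
cat >> h.py <<'E'
from scipy.spatial.transform import Rotation as Rn
from scipy.optimize import minimize
def mask(px):
    h=cv2.cvtColor(px,cv2.COLOR_BGR2HSV).astype(int);H,S,V=h[...,0],h[...,1],h[...,2]
    m=((S>150)&(V>50)&((H<5)|(H>174)|((H>21)&(H<34)))).astype(np.uint8)
    n,l,st,c=cv2.connectedComponentsWithStats(cv2.morphologyEx(m,cv2.MORPH_CLOSE,np.ones((3,3))))
    k=1+np.argmax(st[1:,4]); return (l==k).astype(np.uint8)
def wcam(im,s):  # world->cam
    T=np.eye(4);T[:3,:3]=Rn.from_euler("xyz",s["ee_rot"],degrees=True).as_matrix();T[:3,3]=s["tool_pos"]
    return np.linalg.inv(T@np.array(im["T_tool_cam"]))
BOX=np.array([[a,b,c] for a in(-.03,.03) for b in(-.008,.008) for c in(0,.032)])
def proj(im,W,p):
    P=Rn.from_euler("z",p[3]).apply(BOX)+p[:3]
    return cv2.projectPoints(P,cv2.Rodrigues(W[:3,:3])[0],W[:3,3],im["K"],im["dist_coeffs"])[0][:,0]
def render(uv,shape):
    m=np.zeros((shape[0],shape[1]),np.uint8)
    cv2.fillConvexPoly(m,np.round(cv2.convexHull(uv.astype(np.float32))*16).astype(np.int32),255,cv2.LINE_AA,4)
    return m/255.
def views(names):
    out=[]
    for c in names:
        s=ctrl.get_state();im=ctrl.get_image(c)
        if c=="wrist":W=wcam(im,s)
        else:
            W=np.eye(4);W[:3,:3]=im["R"];W[:3,3]=np.array(im["t"]).ravel()
        out.append((im,W,mask(im["pixels"])))
    return out
def fit(vs,p0,free):
    p0=np.array(p0,float);free=list(free)
    def L(q):
        p=p0.copy();p[free]=q;e=0
        for im,W,m in vs:
            e+=np.abs(cv2.GaussianBlur(render(proj(im,W,p),m.shape),(5,5),1.2)-cv2.GaussianBlur(m.astype(float),(5,5),1.2)).sum()/m.sum()
        return e
    st=np.array([.006,.006,.006,.1])[free]
    b=None
    for sg in(1,-1):
        x0=p0[free]; r=minimize(L,x0,method="Nelder-Mead",options=dict(initial_simplex=np.vstack([x0]+[x0+sg*st*np.eye(len(free))[i] for i in range(len(free))]),xatol=1e-5,fatol=1e-5,maxiter=400))
        if b is None or r.fun<b.fun:b=r
    p=p0.copy();p[free]=b.x;return p,b.fun
E
python3 - <<'E'
from h import *
vs=views(["wrist","top","scene"])
for v in (vs[:1],vs):
    for fr in((0,1,3),(0,1,2,3)):
        p,e=fit(v,[.49,.04,.217,np.radians(-120)],fr);print(len(v),p[:3].round(4),np.degrees(p[3]).round(2),round(e,3))
print([v[2].sum() for v in vs])
E
```

```text
1 [0.4934 0.0438 0.217 ] -123.46 0.223
1 [0.4968 0.0493 0.1932] -121.12 0.057
3 [0.4917 0.0409 0.217 ] -124.74 3.849
3 [0.4977 0.0502 0.1892] -122.23 3.656
[np.uint64(1185), np.uint64(254), np.uint64(334)]
```

```bash
python3 - <<'E'
from h import *
im=ctrl.get_image("wrist");s=ctrl.get_state();W=wcam(im,s);m=mask(im["pixels"])
o=cv2.resize(im["pixels"][130:260,190:320],None,fx=4,fy=4,interpolation=cv2.INTER_NEAREST)
def dr(cs,c):
    for k in cs: cv2.polylines(o,[np.round((k.reshape(-1,2)-[190,130]+.5)*4).astype(np.int32)],True,c,1)
dr(cv2.findContours(m,cv2.RETR_EXTERNAL,cv2.CHAIN_APPROX_NONE)[0],(255,255,255))
dr([cv2.convexHull(proj(im,W,[.4934,.0438,.217,np.radians(-123.5)]).astype(np.float32))],(255,255,0))
dr([cv2.convexHull(proj(im,W,[.4968,.0493,.1932,np.radians(-121.1)]).astype(np.float32))],(0,255,0))
cv2.imwrite("pics/o1.png",o)
for c in("top","scene"):
    r=ctrl.get_image(c);b=ctrl.find_in(c,"t_handle");print(c,b[:2])
E
```

```text
top []
scene [{'bbox': [260.0, 154.2, 277.2, 171.2], 'conf': 0.53}]
```

View pics/o1.png

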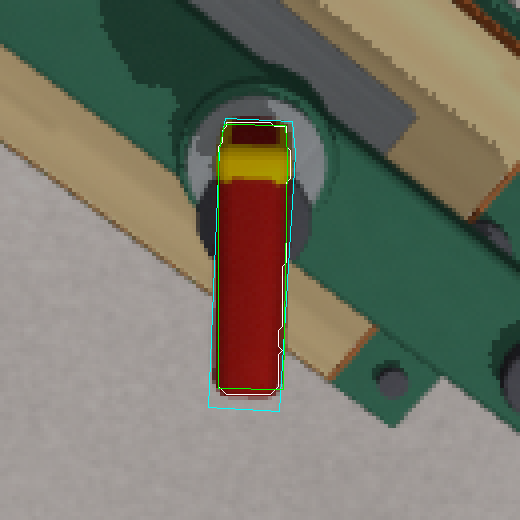

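The overlay shows the box fit at z=0.217 slightly too large, so the bar edges are probably rounded. I'll cross-check the axis with the two column nuts at (172,105) and (325,224), and with the boss rim at (254.5,171).

```bash
python3 - <<'E'
from h import *
s=ctrl.get_state();im=ctrl.get_image("wrist");W=wcam(im,s)
im["R"]=W[:3,:3];im["t"]=W[:3,3]
a,b=atz(im,(172,105),.146),atz(im,(325,224),.146);print(a,b,(a+b)/2,np.linalg.norm(a-b),np.degrees(np.arctan2(*(a-b)[1::-1])))
print(atz(im,(254.5,170.7),.15))
for p in((254.3,166.5),(252,228)):print(atz(im,p,.248))
it=ctrl.get_image("top")
a,b=atz(it,(195+83/2.963,180+207/2.963),.146),atz(it,(195+312/2.963,180+112/2.963),.146);print(a,b,(a+b)/2,np.linalg.norm(a-b))
for p in((252.4,228.3),(271,239)):print(atz(it,p,.248))
E
```

```text
[ 0.5340029  -0.06971892  0.146     ] [0.44894384 0.15201287 0.146     ] [0.49147337 0.04114697 0.146     ] 0.23748690545171872 -69.01256782730138
[0.49152523 0.04287235 0.15      ]
[0.47625699 0.01858145 0.248     ]
[0.50705493 0.066733   0.248     ]
[0.44681663 0.15184109 0.146     ] [ 0.53427908 -0.07041596  0.146     ] [0.49054786 0.04071256 0.146     ] 0.23884697748185335
[0.50630844 0.06552082 0.248     ]
[0.47746589 0.01725588 0.248     ]
```

```bash
python3 -m creep '[[-0.1,-0.5,0,0,0,0.035,8.5],[0,0,3,0,0,0,8.5],[0,0,3,0,0,0,8.5],[0,0,3,0,0,0,8.5],[0,0,2.1,0,0,0,8.5]]'
python3 -m creep '[[0,0,0,0,0,0,4.5],[0,0,0,0,0,0,3.5],[0,0,0,0,0,0,3.0],[0,0,0,0,0,0,3.0],[0,0,0,0,0,0,3.0]]'
python3 - <<'E'
from h import *
s=ctrl.get_state();print(s["q"],s["tool_pos"],s["ee_rot"],s["force"])
im=ctrl.get_image("wrist");cv2.imwrite("pics/w2.png",im["pixels"])
E
```

```text
t: 4.32
tool_pos: [0.4912, 0.0413, 0.2373]
ee_rot: [179.9, -0.1, -122.3]
force: [0.0, -0.0, 0.1]
width: 0.0851
grip_force: 0.0
t: 4.95
tool_pos: [0.4914, 0.0416, 0.2393]
ee_rot: [-180.0, 0.0, -122.2]
force: [0.2, 0.9, 0.4]
width: 0.0302
grip_force: 0.0
[ 2.83118659e+01 -1.42802614e+01 -1.15772748e+01 -4.93328912e-03
 -9.26730433e+01 -6.05166277e+01] [0.49139158 0.04155115 0.23932975] [-1.79989552e+02  2.84909025e-02 -1.22204528e+02] [0.19209971 0.88807551 0.42546324]
```

View pics/w2.png

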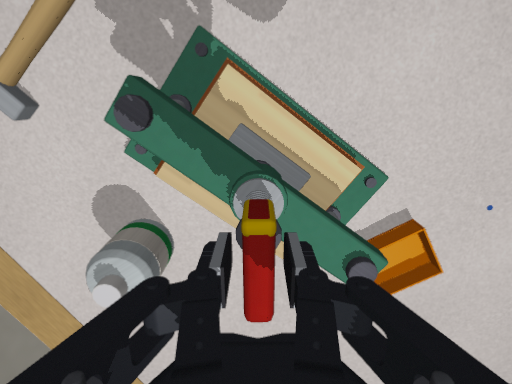

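The wrist view shows the bar between the pads and well centred. Its ends are at rows 200 and 322, around column 258. I'll narrow the fingers to a straddle and take the baseline.

```bash
cat > meas.py <<'E'
import sys
from h import *
s=ctrl.get_state();im=ctrl.get_image("wrist");W=wcam(im,s);m=mask(im["pixels"])
tz=np.radians(s["ee_rot"][2])
p,e=fit([(im,W,m)],[.4914,.0418,s["tool_pos"][2]-.024,tz],(2,3))
p4,e4=fit([(im,W,m)],p,(0,1,2,3))
ys=np.nonzero(m.any(1))[0]
y=np.nonzero(cv2.cvtColor(im["pixels"],cv2.COLOR_BGR2HSV)[ys[0]:ys[-1]+1,:,0].astype(int)[:,int(np.nonzero(m)[1].mean())]>15)[0]
print("Z %.2f yaw %.1f tool %.1f e %.3f | 4: %s %.1f e %.3f | rows %d %d y %s fz %.1f tz %.3f w %.4f t %.2f"%(p[2]*1e3,np.degrees(p[3]),s["ee_rot"][2],e,(p4[:3]*1e3).round(1),np.degrees(p4[3]),e4,ys[0],ys[-1],(y[:1]+ys[0]),s["force"][2],s["ft_torque"][2],s["width"],s["t"]))
zref=float(sys.argv[1]) if len(sys.argv)>1 else 0
sys.exit(1 if p[2]*1e3<zref else 0)
E
python3 meas.py
python3 -m creep '[[0,0,0,0,0,0,2.5],[0,0,0,0,0,0,2.0],[0,0,0,0,0,0,2.0],[0,0,0,0,0,0,2.0],[0,0,0,0,0,0,2.0]]' | tail -2
python3 meas.py; python3 meas.py
python3 -m creep '[[0,0,0,0,0,-0.035,2.0],[0,0,0,0,0,-0.035,2.0],[0,0,0,0,0,-0.035,2.0],[0,0,0,0,0,-0.035,2.0],[0,0,0,0,0,0,2.0]]' |tail -2
python3 meas.py
```

```text
Z 215.32 yaw -121.4 tool -122.2 e 0.170 | 4: [496.2  48.2 206.5] -122.2 e 0.040 | rows 200 321 y [219] fz 0.3 tz -0.017 w 0.0304 t 5.00
width: 0.0202
grip_force: 0.0
Z 215.39 yaw -121.5 tool -122.2 e 0.166 | 4: [496.1  48.3 206.2] -122.1 e 0.040 | rows 200 322 y [220] fz -0.5 tz 0.034 w 0.0202 t 5.67
Z 215.46 yaw -121.5 tool -122.2 e 0.166 | 4: [496.   48.1 207.2] -122.1 e 0.040 | rows 200 322 y [219] fz 0.3 tz -0.006 w 0.0201 t 5.72
width: 0.0199
grip_force: 0.0
Z 215.40 yaw -121.4 tool -114.1 e 0.176 | 4: [495.6  49.3 205.4] -122.1 e 0.044 | rows 199 322 y [211] fz -0.3 tz 0.010 w 0.0199 t 6.40
```

```bash
python3 -m creep '[[0,0,0,0,0,-0.03,2.0],[0,0,0,0,0,-0.03,2.0],[0,0,0,0,0,-0.03,2.0],[0,0,0,0,0,-0.03,2.0],[0,0,0,0,0,0,2.0]]' |tail -2
python3 meas.py 213 && python3 -m creep '[[0,0,0,0,0,-0.03,2.0],[0,0,0,0,0,-0.03,2.0],[0,0,0,0,0,-0.03,2.0],[0,0,0,0,0,-0.03,2.0],[0,0,0,0,0,0,2.0]]' |tail -2
python3 meas.py 213 && python3 -m creep '[[0,0,0,0,0,-0.03,2.0],[0,0,0,0,0,-0.03,2.0],[0,0,0,0,0,-0.03,2.0],[0,0,0,0,0,-0.03,2.0],[0,0,0,0,0,0,2.0]]' |tail -2
python3 meas.py 213
```

```text
width: 0.0199
grip_force: 0.8
Z 215.40 yaw -115.7 tool -107.3 e 0.183 | 4: [494.7  49.8 204.6] -116.8 e 0.055 | rows 199 322 y [218] fz 0.4 tz -0.014 w 0.0199 t 7.08
width: 0.0199
grip_force: 0.9
Z 214.73 yaw -109.0 tool -100.4 e 0.203 | 4: [493.7  50.1 204.6] -109.9 e 0.070 | rows 199 322 y [219] fz 0.6 tz -0.095 w 0.0199 t 7.75
width: 0.0202
grip_force: 0.8
Z 215.21 yaw -101.9 tool -93.5 e 0.206 | 4: [492.8  50.1 205.2] -102.7 e 0.075 | rows 199 322 y [199] fz 2.0 tz -0.055 w 0.0202 t 8.43
```

```bash
M="python3 meas.py 213"
python3 -m creep '[[0,0,0,0,0,-0.03,2.0],[0,0,0,0,0,-0.03,2.0],[0,0,0,0,0,-0.03,2.0],[0,0,0,0,0,-0.03,2.0],[0,0,0,0,0,0,2.0]]' >/dev/null
$M && python3 -m creep '[[0,0,0,0,0,-0.03,2.0],[0,0,0,0,0,-0.03,2.0],[0,0,0,0,0,-0.03,2.0],[0,0,0,0,0,-0.03,2.0],[0,0,0,0,0,0,2.0]]' >/dev/null &&
$M && python3 -m creep '[[0,0,0,0,0,-0.03,2.0],[0,0,0,0,0,-0.03,2.0],[0,0,0,0,0,-0.03,2.0],[0,0,0,0,0,-0.03,2.0],[0,0,0,0,0,0,2.0]]' >/dev/null &&
$M && python3 -m creep '[[0,0,0,0,0,-0.03,2.0],[0,0,0,0,0,-0.03,2.0],[0,0,0,0,0,-0.03,2.0],[0,0,0,0,0,-0.03,2.0],[0,0,0,0,0,0,2.0]]' >/dev/null &&
$M && python3 -m creep '[[0,0,0,0,0,-0.03,2.0],[0,0,0,0,0,-0.03,2.0],[0,0,0,0,0,-0.03,2.0],[0,0,0,0,0,-0.03,2.0],[0,0,0,0,0,0,2.0]]' >/dev/null &&
$M && python3 -m creep '[[0,0,0,0,0,-0.03,2.0],[0,0,0,0,0,-0.03,2.0],[0,0,0,0,0,-0.03,2.0],[0,0,0,0,0,-0.03,2.0],[0,0,0,0,0,0,2.0]]' >/dev/null &&
$M
```

```text
Z 215.00 yaw -95.0 tool -86.6 e 0.209 | 4: [491.9  49.9 205.8] -95.6 e 0.074 | rows 199 322 y [199] fz 2.2 tz -0.007 w 0.0201 t 9.10
Z 214.60 yaw -88.1 tool -79.8 e 0.214 | 4: [490.9  50.  205. ] -89.0 e 0.078 | rows 199 322 y [199] fz 0.9 tz -0.058 w 0.0199 t 9.78
Z 214.87 yaw -81.6 tool -72.9 e 0.214 | 4: [490.1  50.1 204.9] -82.6 e 0.080 | rows 199 323 y [219] fz 2.4 tz -0.080 w 0.0201 t 10.45
Z 214.70 yaw -74.6 tool -66.0 e 0.212 | 4: [489.4  49.4 205.9] -75.3 e 0.079 | rows 199 323 y [219] fz 2.8 tz -0.056 w 0.0200 t 11.12
Z 214.53 yaw -67.7 tool -59.1 e 0.222 | 4: [488.5  49.  205.4] -68.5 e 0.089 | rows 199 323 y [208] fz 3.6 tz 0.003 w 0.0202 t 11.80
Z 214.49 yaw -60.9 tool -52.3 e 0.223 | 4: [488.1  48.4 205.9] -61.7 e 0.087 | rows 199 323 y [218] fz 2.5 tz -0.058 w 0.0199 t 12.47
```

```bash
M="python3 meas.py 212.8"
python3 -m creep '[[0,0,0,0,0,-0.03,2.0],[0,0,0,0,0,-0.03,2.0],[0,0,0,0,0,-0.03,2.0],[0,0,0,0,0,-0.03,2.0],[0,0,0,0,0,0,2.0]]' >/dev/null
$M && python3 -m creep '[[0,0,0,0,0,-0.03,2.0],[0,0,0,0,0,-0.03,2.0],[0,0,0,0,0,-0.03,2.0],[0,0,0,0,0,-0.03,2.0],[0,0,0,0,0,0,2.0]]' >/dev/null &&
$M && python3 -m creep '[[0,0,0,0,0,-0.03,2.0],[0,0,0,0,0,-0.03,2.0],[0,0,0,0,0,-0.03,2.0],[0,0,0,0,0,-0.03,2.0],[0,0,0,0,0,0,2.0]]' >/dev/null &&
$M && python3 -m creep '[[0,0,0,0,0,-0.03,2.0],[0,0,0,0,0,-0.03,2.0],[0,0,0,0,0,-0.03,2.0],[0,0,0,0,0,-0.03,2.0],[0,0,0,0,0,0,2.0]]' >/dev/null &&
$M && python3 -m creep '[[0,0,0,0,0,-0.03,2.0],[0,0,0,0,0,-0.03,2.0],[0,0,0,0,0,-0.03,2.0],[0,0,0,0,0,-0.03,2.0],[0,0,0,0,0,0,2.0]]' >/dev/null &&
$M && python3 -m creep '[[0,0,0,0,0,-0.03,2.0],[0,0,0,0,0,-0.03,2.0],[0,0,0,0,0,-0.03,2.0],[0,0,0,0,0,-0.03,2.0],[0,0,0,0,0,0,2.0]]' >/dev/null &&
$M
```

```text
Z 214.31 yaw -53.9 tool -45.4 e 0.218 | 4: [487.1  47.9 205.2] -54.6 e 0.086 | rows 199 322 y [212] fz 4.0 tz -0.078 w 0.0200 t 13.15
Z 213.62 yaw -47.2 tool -38.5 e 0.215 | 4: [486.7  47.1 205.9] -47.4 e 0.084 | rows 199 322 y [203] fz 3.6 tz -0.010 w 0.0202 t 13.82
Z 213.70 yaw -40.2 tool -31.6 e 0.205 | 4: [486.6  46.2 206.9] -40.4 e 0.074 | rows 199 322 y [218] fz 2.8 tz -0.050 w 0.0201 t 14.50
Z 213.50 yaw -33.4 tool -24.8 e 0.201 | 4: [486.5  45.6 207.6] -34.0 e 0.069 | rows 199 322 y [209] fz 3.2 tz -0.079 w 0.0202 t 15.18
Z 213.71 yaw -26.4 tool -17.9 e 0.197 | 4: [486.   45.  207.1] -27.2 e 0.066 | rows 199 322 y [218] fz 3.6 tz -0.149 w 0.0203 t 15.85
Z 213.98 yaw -19.0 tool -11.0 e 0.187 | 4: [485.8  44.1 206.9] -20.4 e 0.066 | rows 198 322 y [217] fz 3.7 tz -0.063 w 0.0199 t 16.52
```

```bash
sed -i 's/^zref=/print(s["tool_pos"].round(4),s["q"][5].round(1),s["force"].round(1));&/' meas.py; M="python3 meas.py 211.8"
python3 -m creep '[[0,0,0,0,0,-0.03,2.0],[0,0,0,0,0,-0.03,2.0],[0,0,0,0,0,-0.03,2.0],[0,0,0,0,0,-0.03,2.0],[0,0,0,0,0,0,2.0]]' >/dev/null
$M && python3 -m creep '[[0,0,0,0,0,-0.03,2.0],[0,0,0,0,0,-0.03,2.0],[0,0,0,0,0,-0.03,2.0],[0,0,0,0,0,-0.03,2.0],[0,0,0,0,0,0,2.0]]' >/dev/null &&
$M && python3 -m creep '[[0,0,0,0,0,-0.03,2.0],[0,0,0,0,0,-0.03,2.0],[0,0,0,0,0,-0.03,2.0],[0,0,0,0,0,-0.03,2.0],[0,0,0,0,0,0,2.0]]' >/dev/null &&
$M && python3 -m creep '[[0,0,0,0,0,-0.03,2.0],[0,0,0,0,0,-0.03,2.0],[0,0,0,0,0,-0.03,2.0],[0,0,0,0,0,-0.03,2.0],[0,0,0,0,0,0,2.0]]' >/dev/null &&
$M
```

```text
Z 214.04 yaw -12.3 tool -4.1 e 0.174 | 4: [485.7  43.3 207.4] -13.3 e 0.065 | rows 198 322 y [218] fz 3.4 tz -0.079 w 0.0200 t 17.20
[0.4912 0.0416 0.2389] 57.6 [3.4 4.8 3.4]
Z 214.03 yaw -5.4 tool 2.8 e 0.163 | 4: [485.9  42.5 207.5] -6.7 e 0.068 | rows 198 322 y [217] fz 2.4 tz -0.057 w 0.0201 t 17.88
[0.4911 0.0416 0.2388] 64.4 [3.3 4.8 2.4]
Z 214.23 yaw 1.9 tool 9.6 e 0.153 | 4: [486.   41.7 208. ] 0.5 e 0.068 | rows 198 322 y [217] fz 2.2 tz -0.033 w 0.0199 t 18.55
[0.4911 0.0416 0.2388] 71.3 [1.5 4.5 2.2]
Z 214.09 yaw 8.5 tool 16.5 e 0.144 | 4: [486.1  41.  207.4] 7.1 e 0.067 | rows 197 322 y [217] fz 3.2 tz -0.086 w 0.0201 t 19.23
[0.4911 0.0415 0.2388] 78.2 [1.4 5.  3.2]
```

Net side force and the circle traced by the fits both say the axis is about (+1.4,+1.1) mm from the TCP. I'll re-centre so the pads don't drag, then carry on.

```bash
sed -i 's/\.4914,\.0418/.4925,.0427/' meas.py; python3 meas.py
python3 -m creep '[[0.16,-0.07,0,0,0,0,2.0],[0,0,0,0,0,-0.03,2.0],[0,0,0,0,0,-0.03,2.0],[0,0,0,0,0,-0.03,2.0],[0,0,0,0,0,0,2.0]]' >/dev/null
python3 meas.py
```

```text
Z 215.85 yaw 9.2 tool 16.5 e 0.155 | 4: [486.1  41.  207.4] 7.3 e 0.067 | rows 197 322 y [217] fz 2.0 tz -0.068 w 0.0203 t 19.27
[0.4911 0.0416 0.2388] 78.2 [1.8 3.8 2. ]
Z 215.91 yaw 14.0 tool 21.6 e 0.152 | 4: [486.3  40.3 208. ] 12.0 e 0.062 | rows 200 325 y [220] fz 0.7 tz -0.009 w 0.0200 t 19.95
[0.4924 0.0424 0.2387] 83.3 [-3.   1.4  0.7]
```

```bash
M="python3 meas.py 213.3"
python3 -m creep '[[0,0,0,0,0,-0.03,2.0],[0,0,0,0,0,-0.03,2.0],[0,0,0,0,0,-0.03,2.0],[0,0,0,0,0,0,2.0],[0,0,0,0,0,0,2.0]]' >/dev/null
$M && python3 -m creep '[[0,0,0,0,0,-0.03,2.0],[0,0,0,0,0,-0.03,2.0],[0,0,0,0,0,-0.03,2.0],[0,0,0,0,0,0,2.0],[0,0,0,0,0,0,2.0]]' >/dev/null &&
$M && python3 -m creep '[[0,0,0,0,0,-0.03,2.0],[0,0,0,0,0,-0.03,2.0],[0,0,0,0,0,-0.03,2.0],[0,0,0,0,0,0,2.0],[0,0,0,0,0,0,2.0]]' >/dev/null &&
$M && python3 -m creep '[[0,0,0,0,0,-0.03,2.0],[0,0,0,0,0,-0.03,2.0],[0,0,0,0,0,-0.03,2.0],[0,0,0,0,0,0,2.0],[0,0,0,0,0,0,2.0]]' >/dev/null &&
$M && python3 -m creep '[[0,0,0,0,0,-0.03,2.0],[0,0,0,0,0,-0.03,2.0],[0,0,0,0,0,-0.03,2.0],[0,0,0,0,0,0,2.0],[0,0,0,0,0,0,2.0]]' >/dev/null &&
$M && python3 -m creep '[[0,0,0,0,0,-0.03,2.0],[0,0,0,0,0,-0.03,2.0],[0,0,0,0,0,-0.03,2.0],[0,0,0,0,0,0,2.0],[0,0,0,0,0,0,2.0]]' >/dev/null &&
$M
```

```text
Z 216.07 yaw 19.2 tool 26.8 e 0.150 | 4: [486.3  39.7 207.9] 17.1 e 0.062 | rows 200 325 y [200] fz 0.5 tz 0.000 w 0.0200 t 20.62
[0.4926 0.0426 0.2389] 88.4 [-1.9  0.7  0.5]
Z 216.07 yaw 24.2 tool 31.9 e 0.149 | 4: [486.7  39.3 207.9] 22.3 e 0.061 | rows 201 325 y [220] fz -0.8 tz -0.032 w 0.0199 t 21.30
[0.4927 0.0427 0.239 ] 93.6 [-0.8  0.6 -0.8]
Z 211.17 yaw 30.2 tool 37.1 e 0.150 | 4: [487.1  38.7 202.8] 28.5 e 0.064 | rows 198 317 y [216] fz -0.4 tz -0.010 w 0.0201 t 21.98
[0.4928 0.0427 0.2392] 98.7 [-0.3  1.1 -0.4]
```

The screw dropped 4.9 mm with the handle yaw near 28.6° (the tool is at 37.1° with 8.5° of straddle lag). I'll stop backing here and turn forward, following it down.

```bash

python3 -m creep '[[0,0,0.1,0,0,0.105,2.0],[0,0,0.1,0,0,0.105,2.0],[0,0,0.1,0,0,0.105,2.0],[0,0,0.1,0,0,0.105,2.0],[0,0,0,0,0,0.105,2.0]]' >/dev/null; python3 meas.py
python3 -m creep '[[0,0,0,0,0,0.105,2.0],[0,0,0,0,0,0.105,2.0],[0,0,0,0,0,0.105,2.0],[0,0,0,0,0,0.105,2.0],[0,0,0,0,0,0.105,2.0]]' >/dev/null; python3 meas.py
python3 -m creep '[[0,0,0,0,0,0.105,2.0],[0,0,0,0,0,0.105,2.0],[0,0,0,0,0,0.105,2.0],[0,0,0,0,0,0.105,2.0],[0,0,0,0,0,0.105,2.0]]' >/dev/null; python3 meas.py
```

```text
Z 211.13 yaw 14.3 tool 6.8 e 0.144 | 4: [485.3  42.2 201.6] 16.6 e 0.049 | rows 200 322 y [219] fz 1.7 tz 0.034 w 0.0199 t 22.65
[0.4926 0.0425 0.2357] 68.4 [-2.4  1.2  1.7]
Z 210.70 yaw -15.3 tool -23.2 e 0.148 | 4: [486.1  45.8 201.5] -13.6 e 0.053 | rows 200 322 y [201] fz 1.1 tz 0.041 w 0.0204 t 23.32
[0.4926 0.0424 0.2352] 38.5 [-1.5 -0.5  1.1]
Z 210.60 yaw -45.4 tool -53.2 e 0.147 | 4: [488.3  48.6 201.2] -43.6 e 0.052 | rows 199 322 y [202] fz 0.1 tz 0.006 w 0.0203 t 24.00
[0.4925 0.0421 0.2348] 8.5 [-1.2 -0.6  0.1]
```

```bash

python3 -m creep '[[0,0,0.03,0,0,0.105,2.0],[0,0,0.03,0,0,0.105,2.0],[0,0,0,0,0,0.105,2.0],[0,0,0,0,0,0.105,2.0],[0,0,0,0,0,0.105,2.0]]' >/dev/null
python3 -m creep '[[0,0,0.03,0,0,0.105,2.0],[0,0,0.03,0,0,0.105,2.0],[0,0,0,0,0,0.105,2.0],[0,0,0,0,0,0.105,2.0],[0,0,0,0,0,0.105,2.0]]' >/dev/null; python3 meas.py
python3 -m creep '[[0,0,0,0,0,0.105,2.0],[0,0,0,0,0,0.105,2.0],[0,0,0,0,0,0.105,2.0],[0,0,0,0,0,0.105,2.0],[0,0,0,0,0,0.105,2.0]]' >/dev/null
python3 -m creep '[[0,0,0,0,0,0.105,2.0],[0,0,0,0,0,0.105,2.0],[0,0,0,0,0,0.105,2.0],[0,0,0,0,0,0.105,2.0],[0,0,0,0,0,0.105,2.0]]' >/dev/null; python3 meas.py
python3 -m creep '[[0,0,0,0,0,0.105,2.0],[0,0,0,0,0,0.105,2.0],[0,0,0,0,0,0.105,2.0],[0,0,0,0,0,0.105,2.0],[0,0,0,0,0,0.105,2.0]]' >/dev/null; python3 meas.py
```

```text
Z 209.44 yaw -105.5 tool -113.3 e 0.154 | 4: [495.4  48.9 200.7] -104.0 e 0.059 | rows 198 321 y [218] fz 1.2 tz 0.071 w 0.0202 t 25.30
[0.4921 0.042  0.2338] -51.6 [-3.6 -1.9  1.2]
Z 208.62 yaw -165.7 tool -173.4 e 0.143 | 4: [499.6  43.3 199.2] -163.7 e 0.052 | rows 196 320 y [215] fz -1.2 tz 0.062 w 0.0205 t 26.60
[0.4921 0.0426 0.2332] -111.7 [-2.5  0.6 -1.2]
Z 208.50 yaw 164.4 tool 156.6 e 0.141 | 4: [498.8  39.7 198.9] 166.2 e 0.051 | rows 196 319 y [214] fz -1.7 tz 0.026 w 0.0199 t 27.27
[0.4924 0.0426 0.2331] -141.8 [-0.8  0.2 -1.7]
```

```bash

python3 -m creep '[[0,0,0,0,0,-0.07,2.0],[0,0,0,0,0,-0.07,2.0],[0,0,0,0,0,0,3.5],[0,0,0,0,0,0,4],[0,0,0,0,0,0,4]]' | grep width
python3 -m creep '[[0,0,-1.5,0,0,0,4],[0,0,-2,0,0,0,4],[0,0,-1.5,0,0,0,4],[0,0,0,0,0,-0.15,4],[0,0,0,0,0,-0.15,4]]' >/dev/null; python3 meas.py
python3 -m creep '[[0,0,0,0,0,-0.15,4],[0,0,0,0,0,-0.15,4],[0,0,0,0,0,-0.15,4],[0,0,0,0,0,-0.15,4],[0,0,0,0,0,-0.15,4]]' >/dev/null
python3 -m creep '[[0,0,0,0,0,-0.15,4],[0,0,0,0,0,-0.15,4],[0,0,0,0,0,-0.15,4],[0,0,0,0,0,-0.15,4],[0,0,0,0,0,-0.15,4]]' >/dev/null
python3 -m creep '[[0,0,0,0,0,-0.15,4],[0,0,0,0,0,-0.15,4],[0,0,0,0,0,-0.15,4],[0,0,0,0,0,-0.15,4],[0,0,0,0,0,-0.15,4]]' >/dev/null
python3 -m creep '[[0,0,0,0,0,-0.15,4],[0,0,0,0,0,-0.15,4],[0,0,0,0,0,-0.15,4],[0,0,0,0,0,-0.14,4],[0,0,0,0,0,0,4]]' >/dev/null
python3 meas.py
```

```text
width: 0.0395
Z 207.26 yaw -191.3 tool -178.1 e 0.162 | 4: [500.2  43.1 191.6] -193.7 e 0.063 | rows 172 262 y [172] fz 0.4 tz 0.037 w 0.0398 t 28.57
[0.4928 0.0427 0.2847] -116.4 [ 0.5 -1.   0.4]
Z 207.90 yaw -13.5 tool -15.8 e 0.164 | 4: [484.7  45.1 194.6] -13.9 e 0.054 | rows 176 266 y [260] fz -0.4 tz 0.002 w 0.0401 t 31.12
[0.4927 0.0426 0.2842] 45.8 [ 0.1  0.3 -0.4]
```

```bash

python3 -m creep '[[0,0,2,0,0,0,4],[0,0,2,0,0,0,4],[0,0,1.3,0,0,0,4],[0,0,0,0,0,0,2.5],[0,0,0,0,0,0,2.0]]' | grep -A1 force
python3 -m creep '[[0,0,0,0,0,0,2.0],[0,0,0,0,0,0,2.0],[0,0,0,0,0,0.08,2.0],[0,0,0,0,0,0.10,2.0],[0,0,0,0,0,0.10,2.0]]' >/dev/null; python3 meas.py
python3 -m creep '[[0,0,0,0,0,0.105,2.0],[0,0,0,0,0,0.105,2.0],[0,0,0,0,0,0.105,2.0],[0,0,0,0,0,0.105,2.0],[0,0,0,0,0,0.105,2.0]]' >/dev/null
python3 -m creep '[[0,0,0,0,0,0.105,2.0],[0,0,0,0,0,0.105,2.0],[0,0,0,0,0,0.105,2.0],[0,0,0,0,0,0.105,2.0],[0,0,0,0,0,0.105,2.0]]' >/dev/null; python3 meas.py
python3 -m creep '[[0,0,0,0,0,0.105,2.0],[0,0,0,0,0,0.105,2.0],[0,0,0,0,0,0.105,2.0],[0,0,0,0,0,0.105,2.0],[0,0,0,0,0,0,2.0]]' >/dev/null; python3 meas.py
```

```text
force: [0.6, -0.4, 0.7]
width: 0.02
grip_force: 0.0
Z 208.65 yaw -24.0 tool -31.9 e 0.143 | 4: [485.8  46.8 200. ] -22.5 e 0.052 | rows 201 326 y [204] fz 0.4 tz 0.016 w 0.0200 t 32.42
[0.4927 0.0424 0.231 ] 29.8 [ 0.8 -1.   0.4]
Z 207.95 yaw -84.1 tool -92.0 e 0.148 | 4: [492.7  50.6 199.4] -82.5 e 0.054 | rows 200 325 y [316] fz -0.8 tz 0.028 w 0.0200 t 33.73
[0.4921 0.0421 0.2304] -30.3 [-1.6 -1.4 -0.8]
Z 207.67 yaw -109.2 tool -115.7 e 0.140 | 4: [495.7  49.8 198.9] -107.5 e 0.049 | rows 198 323 y [315] fz -1.9 tz -0.015 w 0.0203 t 34.40
[0.4923 0.0426 0.2305] -54.1 [-2.2 -0.3 -1.9]
```

```bash

python3 -m creep '[[0,0,0,0,0,0.125,2.0],[0,0,0,0,0,0.125,2.0],[0,0,0,0,0,0.125,2.0],[0,0,0,0,0,0.125,2.0],[0,0,0,0,0,0.123,2.0]]' >/dev/null; python3 meas.py
python3 -m creep '[[0,0,0,0,0,0,1.8],[0,0,0,0,0,0,1.7],[0,0,0,0,0,0,1.6],[0,0,0,0,0,0,1.0],[0,0,0,0,0,0,0.5]]'; python3 meas.py
python3 -c "
from h import *
cv2.imwrite('pics/w3.png',ctrl.get_image('wrist')['pixels'])"
```

```text
Z 207.17 yaw -143.6 tool -151.6 e 0.147 | 4: [499.6  46.6 197.5] -142.0 e 0.054 | rows 197 321 y [207] fz -1.2 tz 0.024 w 0.0200 t 35.08
[0.4924 0.0429 0.2305] -90.0 [-2.5  0.7 -1.2]
t: 35.75
tool_pos: [0.4928, 0.043, 0.231]
ee_rot: [180.0, 0.1, -151.6]
force: [0.2, 3.6, -1.2]
width: 0.0152
grip_force: 59.1
Z 206.78 yaw -152.4 tool -151.6 e 0.157 | 4: [499.2  46.3 198.3] -151.3 e 0.047 | rows 196 319 y [311] fz -1.2 tz 0.082 w 0.0152 t 35.75
[0.4928 0.043  0.231 ] -89.9 [ 0.2  3.6 -1.2]
```

View pics/w3.png

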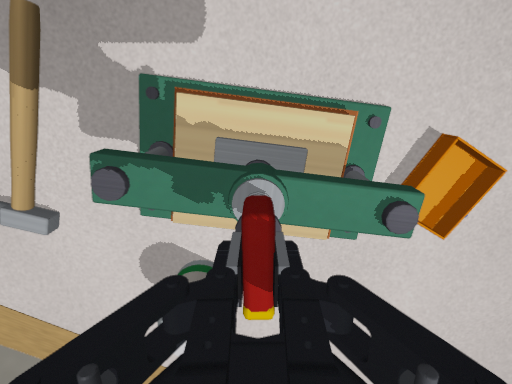

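The wrist view shows the bar at (258,255) held between the closed pads, with the yellow end at (259,314). That is the same heading as at the drop. I'll let it settle, check it, then hand in.

```bash
python3 -m creep '[[0,0,0,0,0,0,0.5],[0,0,0,0,0,0,0.5],[0,0,0,0,0,0,0.5],[0,0,0,0,0,0,0.5],[0,0,0,0,0,0,0.5]]' && python3 meas.py && python3 -c "
from h import *
print(abs(ctrl.get_state()['qvel']).max()); print(ctrl.finish_job())"
```

```text
t: 36.48
tool_pos: [0.4928, 0.0429, 0.2309]
ee_rot: [180.0, 0.0, -151.6]
force: [1.7, 4.3, -1.0]
width: 0.0151
grip_force: 59.2
Z 206.46 yaw -152.3 tool -151.6 e 0.156 | 4: [499.1  46.2 198.3] -151.5 e 0.046 | rows 196 319 y [312] fz -1.0 tz 0.003 w 0.0151 t 36.48
[0.4928 0.0429 0.2309] -90.0 [ 1.7  4.3 -1. ]
0.10030724346462465
the job is handed in; nothing more can be done
None
```

Job handed in at 36.5 s: the screw was backed up about 150° until it dropped about 4.9 mm, then turned forward one full turn (measured to a degree or two), and the fingers still hold the T-handle at 59 N with the screw still; the hammer, tin and tray were not touched.

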